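# Deal out the biscuit bars

### The arm

A 6-joint arm with a two-finger parallel gripper is mounted at the origin on a cart in front of the work surface, level with it; the furniture and walls round the work are solid. World frame = base frame: x ahead of the robot, y to its left, z up, the work surface at z = 0. Lengths are in mm, angles in degrees, forces in N, time in s.
With the tool pointing down it reaches from about 300 to 825 mm from the base axis. Payload 5.4 kg.
Tool frame: the origin (TCP) lies between the finger pads; the fingertips stand 17 mm ahead of it and the grasp point (between the pads) lies 2 mm behind it; z points along the fingers, y is the line along which they close (so a half turn about z gives the same grasp; the last joint's range is limited). The gripper opens to 92 mm and grips with 3 to 60 N. Pads are 20 mm wide; open, the fingers measure 128 mm over their backs; the gripper's body (75 mm by 189 mm) begins 69 mm behind the grasp point.
Start: joints at [-77.126, 9.076, 91.501, -0, 79.423, -12.038], TCP at [242.182, -521.492, 231.601] pointing down, gripper open.
Joint ranges: [-166.64, 166.64], [-54.1, 131.32], [10.49, 154.53], [-73.88, 253.88], [9.74, 151.15], [-171.62, 171.62]. Speed limits (degrees/s): [147.25, 147.25, 180, 180, 180, 180].

### API

Orientations are given as [roll, pitch, yaw] about the fixed x, y, z axes, in that order (R = Rz(yaw) Ry(pitch) Rx(roll)).
In Python, from plant import * gives the robot as it stands.
- The arm moves only by the shell command python3 -m handwheel 'ROWS' [FORCE]. ROWS is JSON, a list of rows, each a list of 3 entries, a list of its own where there are three numbers: the opening, from 0 (shut) to 1 (fully open), then the shift along the tool's x, y, z in m, then the turn about the tool's z in rad. A call has 1 to 8 rows; each row is the pose to reach, as a shift and turn from the pose commanded when the call began, along the tool's axes at that moment; what a row does not reach only later rows make up. A row lasts 1/8 s, in which the tool goes at most 62.5 mm and 10.7 degrees, less where a joint would pass 70% of its speed; a pose out of reach is approached as far as the arm can. A call with a gripper value outside its range is refused whole. The fingers move at their own pace and stop on an object; FORCE is the grip in N (left out, the last holds). Time passes only in rows, so rows that repeat a pose let the fingers close. It gives the time, the measured TCP pose, the force, the opening and the grip force at its end, in the units of the state.
- read_state(): the state, without advancing time (a new reading comes with each control period).
- read_camera(name): name is "scene" or "top"; returns the picture (480x640x3 uint8, blue, green, red); there is no depth.
- camera_model(name): a dict with "camera_matrix" (3x3 intrinsics, pixels), "eye" and "rotation" of the camera in the world. Camera axes: x right, y down, z forward; pixel columns grow to the right and rows downward; lengths in mm; the calibration is good to about 2 mm. A picture is of the moment at which its call begins. camera_model takes no time and is no camera call.
- finish_job(): hands the job in; it is judged then, once.
The state is a dict: "t": time; "q": joint angles; "qvel": joint speeds; "joint_efforts": joint torques, N m; "tcp_pos": TCP position; "tcp_rot": TCP orientation; "wrist_force": force on the tool from outside, world axes, zero at the start; "wrist_torque": the same for the moment, N m; "grip_width": finger opening in mm; "finger_force": force on a finger pad.
Only numpy, scipy, OpenCV 4.12 (cv2) and the standard library are available. Lean on these libraries where they do the work, as an engineer would, in place of code of your own. Each camera call takes 0.05 s, during which the arm holds its last target. There are 200 camera calls.

### The job

Finish dealing the four biscuit bars onto the two wooden trays, one bar at a time and to each tray in turn, so that neither tray is ever two bars ahead of the other (one tray has its first bar already) and both end with two. Lay each bar down gently inside the tray, flat and lengthwise between its walls, without letting it fall in; the bar in the wooden box can only be taken by its end, so put it down on the worktop and take it again by its middle. Leave everything else on the counter where it is.

Things in the scene. Friction and masses are not known exactly. Their poses are not given: they have to be found in the camera images.
- tray_a: dark wooden tray, fixed, 178 (its x) x 74 mm (y); origin at worktop level under its centre. Floor at z = 5 mm. End walls and side walls 60 mm high, inside 168 x 64 mm; the middle 66 mm of each long side is open: room for fingers beside a bar's middle, not beside its ends. Takes bars lengthwise, one flat on another (undersides at z = 5 and 21 mm). At the start one bar already lies in it.
- tray_b: dark wooden tray, fixed, 178 (its x) x 74 mm (y); origin at worktop level under its centre. Floor at z = 5 mm. End walls and side walls 60 mm high, inside 168 x 64 mm; the middle 66 mm of each long side is open: room for fingers beside a bar's middle, not beside its ends. Takes bars lengthwise, one flat on another (undersides at z = 5 and 21 mm). Empty at the start.
- bar_box: dark wooden box for bars, fixed, 60 mm high, open on top and at its front end (its -x side). In its frame it spans x = -29 to +87 mm, y = -37 to +37; floor at z = 12 mm, side walls 62 mm apart inside (no room for fingers beside the bar). Origin at worktop level below the middle of the bar lying in it.
- bar_1: wrapped chocolate biscuit bar, brown wrapper with orange ends, 52 mm wide (its x) by 150 mm long (its y) by 16 mm thick (z up), 53 g give or take; origin at the centre of its underside. Starts flat on the worktop.
- bar_2: wrapped chocolate biscuit bar, brown wrapper with orange ends, 52 mm wide (its x) by 150 mm long (its y) by 16 mm thick (z up), 53 g give or take; origin at the centre of its underside. Starts flat on the worktop.
- bar_3: wrapped chocolate biscuit bar, brown wrapper with orange ends, 52 mm wide (its x) by 150 mm long (its y) by 16 mm thick (z up), 53 g give or take; origin at the centre of its underside. Starts lying lengthwise in the box (underside at z = 12 mm), its last 46 mm sticking out of the open front; only there can it be gripped, and it can be lifted straight up out of the box.
- bar_4: wrapped chocolate biscuit bar, brown wrapper with orange ends, 52 mm wide (its x) by 150 mm long (its y) by 16 mm thick (z up), 53 g give or take; origin at the centre of its underside. Starts lying in tray_a, already dealt.
- brush: Bystander, loose: leave alone. Grinder brush with brown handle lying on the worktop among the bars, 46 x 150 (y) x 20 mm; origin at the centre of its underside.
- jar: Bystander, loose: leave alone. Sugar jar, 59 mm across, 95 mm high; origin at the centre of its underside.
- number_block: Bystander, loose: leave alone. Standing oak block with a burnt-in figure, 24 (x) x 41 (y) x 72 mm high; origin at the centre of its underside.
- glass: Bystander, loose: leave alone. Small clear glass, 47 mm across, 58 mm high; origin at the centre of its underside.
- cup: Bystander, loose: leave alone. Espresso cup, 63 (x) x 88 (y, with handle) x 49 mm high; origin at the centre of its underside's extents.

How it is judged:
By the outcome, as a careful person would: the job done as asked, in the order asked, and still so for the second after the job is handed in, with the robot touching nothing.
It also fails if it takes over 72 s, if anything falls off the work surface, if the arm or the gripper's body presses on something with over 40 N, if the wrist force passes 120 N, or if a joint passes its speed limit or range.

## Working session

There is one attempt and no reset: what is moved stays moved. The work goes in short steps, Python scripts to look and compute and a shell command to move; the robot and the scene stay as the last step left them, time stands still between calls to the robot, and variables do not carry over. Pictures are saved under pics/ and viewed, at most 10 in all, crops included, and the job is handed in when it is done.

```bash
mkdir -p pics; ls; python3 - <<'E'
from plant import *
import cv2
for n in("top","scene"):
    cv2.imwrite(f"pics/{n}0.png",read_camera(n)); print(camera_model(n))
print(read_state())
E
```

```text
pics
{'camera_matrix': array([[528.90025888,   0.        , 323.66992594],
       [  0.        , 528.90025888, 241.07783742],
       [  0.        ,   0.        ,   1.        ]]), 'eye': array([-261.22708639,  384.82514879, 1257.13558787]), 'rotation': array([-143.68100778,   -0.82960048, -115.17703714])}
{'camera_matrix': array([[577.00638561,   0.        , 322.89321076],
       [  0.        , 577.00638561, 242.34812244],
       [  0.        ,   0.        ,   1.        ]]), 'eye': array([  90.18408471, -887.41176305, 1122.55781248]), 'rotation': array([-137.28078226,   -0.28274725,  -25.95827326])}
{'t': 0.1, 'q': array([-7.71262241e+01,  9.10819524e+00,  9.15630701e+01, -1.10554970e-03,
        7.94231465e+01, -1.20379410e+01]), 'qvel': array([-0.09427393, -0.03302386, -0.19030215,  0.1240848 , -0.0258763 ,
        0.00572689]), 'joint_efforts': array([ 6.59766392e-04, -3.86503494e+01, -3.22959888e+01,  7.03327311e-02,
        3.39740224e-02, -4.73175385e-05]), 'tcp_pos': array([ 242.05719584, -520.98923246,  230.74213563]), 'tcp_rot': array([-1.79907438e+02, -1.86279286e-02,  2.49119057e+01]), 'wrist_force': array([0.36063288, 0.8061484 , 0.41436779]), 'wrist_torque': array([-0.01823223,  0.00359663,  0.02254792]), 'finger_force': 0.0, 'grip_width': 91.68909461801115}
```

View pics/top0.png

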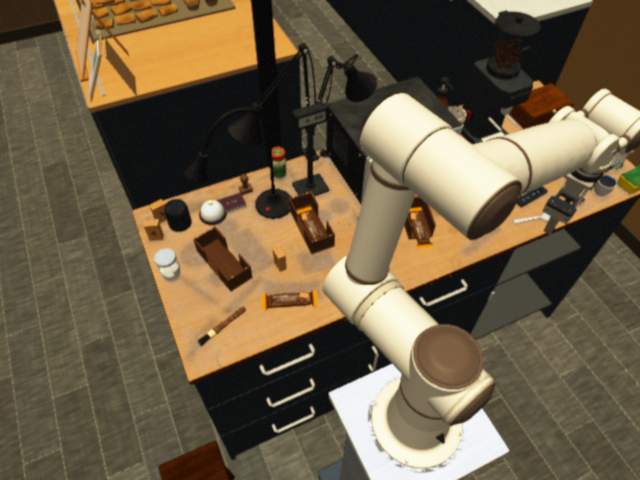

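View pics/scene0.png

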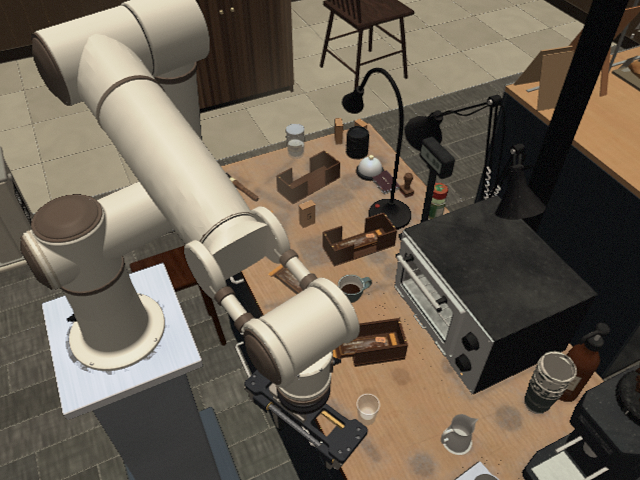

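The top view shows empty tray_b at about (223,258), tray_a with its bar at (312,222), one bar at (291,299) and the brush at (220,326). The box is partly hidden at (420,222), and the arm hides the other bar.

```bash
cat > h.py <<'E'
import numpy as np, cv2
from scipy.spatial.transform import Rotation as R
from plant import *
def cam(n):
    m=camera_model(n); return m["camera_matrix"],np.array(m["eye"]),R.from_euler("xyz",m["rotation"],degrees=True).as_matrix()
def pt(n,u,v,z=0):
    K,e,r=cam(n); d=r@np.linalg.solve(K,[u,v,1]); return (e+d*(z-e[2])/d[2]).round(1)
def px(n,P):
    K,e,r=cam(n); c=(np.atleast_2d(P)-e)@r; p=c@K.T; return (p[:,:2]/p[:,2:]).round(1)
def crop(n,x,y,w,h,s,out,img=None):
    i=read_camera(n) if img is None else img
    cv2.imwrite(f"pics/{out}.png",cv2.resize(i[y:y+h,x:x+w],None,fx=s,fy=s,interpolation=cv2.INTER_CUBIC))
E
python3 - <<'E'
from h import *
for n,u,v,z in [("top",291,299,16),("top",223,258,30),("top",312,222,30),("top",420,222,30),("top",220,326,10),("scene",290,278,16),("scene",366,240,30),("scene",310,175,30),("scene",370,342,30),("scene",245,187,0),("scene",325,425,16)]:
    print(n,u,v,pt(n,u,v,z))
crop("top",140,180,310,180,2.5,"t1",cv2.imread("pics/top0.png"))
crop("scene",220,120,220,320,1.85,"s1",cv2.imread("pics/scene0.png"))
E
```

```text
top 291 299 [418.3 142.8  16. ]
top 223 258 [611.7 266.8  30. ]
top 312 222 [625.4 -13.4  30. ]
top 420 222 [ 492.4 -305.    30. ]
top 220 326 [424.4 341.5  10. ]
scene 290 278 [416.7 -43.6  16. ]
scene 366 240 [640.8 -23.6  30. ]
scene 310 175 [619.  271.5  30. ]
scene 370 342 [ 499.  -299.3   30. ]
scene 245 187 [440.9 336.8   0. ]
scene 325 425 [ 326.4 -424.5   16. ]
```

View pics/t1.png

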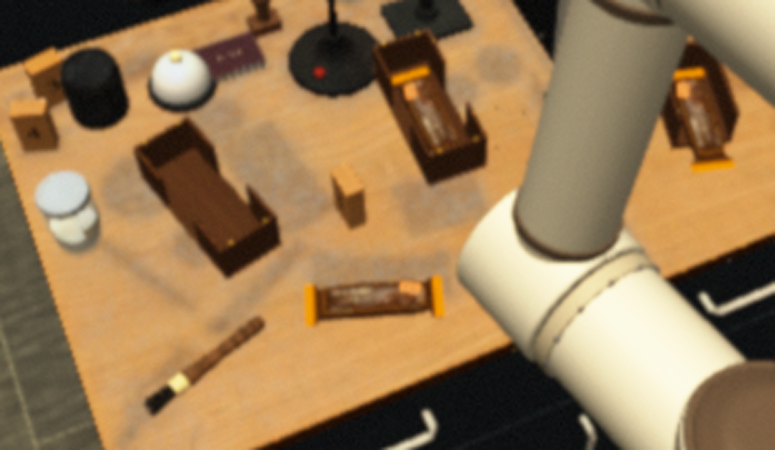

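View pics/s1.png

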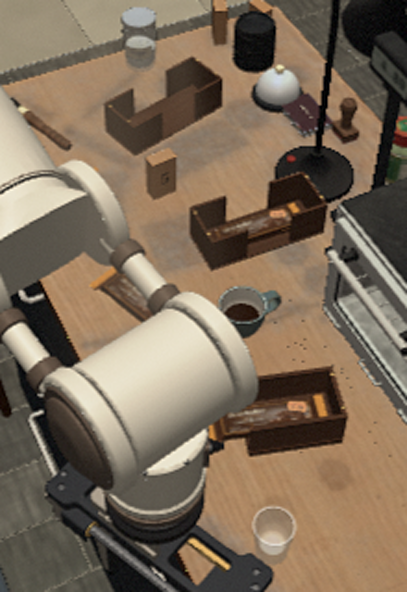

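The crops show a second worktop bar at scene crop (125,290), beside the cup, and the number block standing between the trays. I'll fit the poses of the trays, the visible bar and the obstacles.

```bash
cat >> h.py <<'E'
from scipy.optimize import least_squares
def fit(obs,g):  # obs: (cam,u,v,[lx,ly,lz]); g: x,y,yaw
    def f(p):
        c,s=np.cos(p[2]),np.sin(p[2]); o=[]
        for n,u,v,l in obs:
            o+=list(px(n,[p[0]+c*l[0]-s*l[1],p[1]+s*l[0]+c*l[1],l[2]])[0]-[u,v])
        return o
    r=least_squares(f,[g[0],g[1],np.radians(g[2])],diff_step=1e-3,x_scale=[100,100,1])
    return r.x[0].round(1),r.x[1].round(1),np.degrees(r.x[2]).round(1),np.array(f(r.x)).round(1)
t1=lambda u,v,*l:("top",140+u/2.5,180+v/2.5,l)
s1=lambda u,v,*l:("scene",220+u/1.85,120+v/1.85,l)
E
python3 - <<'E'
from h import *
for n,a in dict(B1=(137,155),B2=(186,121),B3=(278,213),B4=(225,248),A1=(374,42),A2=(436,33),A3=(484,133),A4=(424,150)).items():
    print(n,pt(*t1(*a)[:3],60))
for a in [(228,273),(432,182),(486,160)]: print(pt(*t1(*a)[:3],0))
print("bar",[pt(*t1(*a)[:3],12) for a in [(311,303),(437,296)]])
print("lampbase",[pt(*t1(*a)[:3],0) for a in [(334,60),(333,92),(288,60),(380,60)]],"block",pt(*t1(353,225)[:3],0),pt(*s1(163,193)[:3],0),"jar",pt(*t1(75,245)[:3],0),"brush",[pt(*t1(*a)[:3],10) for a in [(262,322),(152,405)]])
print("cup",pt(*s1(243,330)[:3],0),"handle",pt(*s1(277,300)[:3],35),"glass",pt(*s1(273,553)[:3],0), "barY",[pt(*s1(*a)[:3],12) for a in [(107,282),(128,312),(113,272),(98,285)]],"tray scene")
print("oven",[pt(*s1(*a)[:3],0) for a in [(322,282),(405,388)]],"box back",[pt(*s1(*a)[:3],60) for a in [(333,367),(345,408)]],[pt(*s1(*a)[:3],0) for a in [(345,441),(250,453)]])
print("boxbar",[pt(*t1(*a)[:3],28) for a in [(712,166),(690,75)]], "boxrim",[pt(*t1(*a)[:3],60) for a in [(737,96)]])
E
```

```text
B1 [674.7 323.6  60. ]
B2 [697.9 258.8  60. ]
B3 [536.1 208.   60. ]
B4 [517.6 274.9  60. ]
A1 [718.9  17.5  60. ]
A2 [701.3 -56.   60. ]
A3 [541.3 -42.8  60. ]
A4 [547.7  29.1  60. ]
[524.4 277.2   0. ]
[542.3  21.8   0. ]
[544.7 -49.    0. ]
bar [array([444.1, 209.7,  12. ]), array([395.3,  82.8,  12. ])]
lampbase [array([761.4,  55.8,   0. ]), array([714.5,  76. ,   0. ]), array([785. , 107.7,   0. ]), array([737.7,   3.9,   0. ])] block [525.4 127.9   0. ] [541.8 119.8   0. ] jar [630.1 419.9   0. ] brush [array([445.4, 265.3,  10. ]), array([401.6, 400.5,  10. ])]
cup [ 530.1 -154.5    0. ] handle [ 579.2 -153.4   35. ] glass [ 414.8 -444.2    0. ] barY [array([397.8, -10.9,  12. ]), array([402.7, -70.3,  12. ]), array([412. ,   1.8,  12. ]), array([384.8, -10.5,  12. ])] tray scene
oven [array([ 665.7, -128.9,    0. ]), array([ 671. , -323.6,    0. ])] box back [array([ 578.5, -290.4,   60. ]), array([ 560.9, -346.6,   60. ])] [array([ 562.7, -356.3,    0. ]), array([ 451.6, -320.9,    0. ])]
boxbar [array([ 411. , -271.9,   28. ]), array([ 538.4, -319.4,   28. ])] boxrim [array([ 467.5, -334.5,   60. ])]
```

```bash
python3 - <<'E'
from h import *
def tri(a,b):
    def ray(n,u,v):
        K,e,r=cam(n); d=r@np.linalg.solve(K,[u,v,1]); return e,d/np.linalg.norm(d)
    (e1,d1),(e2,d2)=ray("top",*a),ray("scene",*b)
    t=np.linalg.lstsq(np.c_[d1,-d2],e2-e1,rcond=None)[0]
    p,q=e1+t[0]*d1,e2+t[1]*d2; print(p.round(),np.linalg.norm(p-q).round())
tri((195,165),(352,100)); tri((245,125),(352,100)); tri((245,125),(425,130)); tri((305,48),(380,72)); tri((310,115),(435,150)); tri((235,100),(380,72)); tri((360,80),(520,195)); tri((305,48),(497,100))
s=read_state()
# go above barX, TCP z 130, tool y across the bar
print(s["tcp_pos"],s["tcp_rot"])
E
```

```text
[750. 261. 267.] 17.0
[697. 129. 397.] 53.0
[865.  84. 246.] 12.0
[677. -22. 577.] 70.0
[766. -72. 305.] 10.0
[753. 130. 431.] 27.0
[ 850. -269.  301.] 7.0
[ 879. -110.  431.] 4.0
[ 242.05719584 -520.98923246  230.74213563] [-1.79907438e+02 -1.86279286e-02  2.49119057e+01]
```

```bash
cat >> h.py <<'E'
def go(x,y,z,yaw):
    s=read_state(); r=R.from_euler("xyz",s["tcp_rot"],degrees=True)
    d=r.inv().apply(np.array([x,y,z])-s["tcp_pos"])/1000
    w=(s["tcp_rot"][2]-yaw+180)%360-180
    print("t",round(s["t"],2),"shift",d.round(4),"turn",round(np.radians(w),3))
E
python3 -c "
from h import *
go(420,146,130,69)"
```

```text
t 0.1 shift [ 0.4423 -0.5298  0.1017] turn -0.769
```

```bash
python3 -m handwheel '[[1,[0.22,-0.265,0.0],-0.4],[1,[0.22,-0.265,0.0],-0.4],[1,[0.22,-0.265,0.0],-0.4],[1,[0.22,-0.265,0.0],-0.4],[1,[0.4423,-0.53,0.09],-0.769],[1,[0.4423,-0.53,0.09],-0.769],[1,[0.4423,-0.53,0.09],-0.769],[1,[0.4423,-0.53,0.09],-0.769]]'; python3 -c "
from h import *
go(420,146,130,69)"
```

```text
t: 1.1
tcp_pos: [369.5, -41.3, 181.2]
tcp_rot: [179.9, -0.0, 68.9]
wrist_force: [0.3, -0.1, -0.6]
grip_width: 91.9
finger_force: 0.0
t 1.1 shift [ 0.1929 -0.0202  0.0512] turn -0.001
```

```bash
python3 -m handwheel '[[1,[0.193,-0.02,0.051],0],[1,[0.193,-0.02,0.051],0],[1,[0.193,-0.02,0.051],0],[1,[0.193,-0.02,0.051],0],[1,[0.193,-0.02,0.051],0]]'; python3 -c "
from h import *
a=read_camera('scene');b=read_camera('top')
cv2.imwrite('pics/s2r.png',a);cv2.imwrite('pics/t2r.png',b)
A=cv2.resize(a[100:420,200:440],None,fx=1.65,fy=1.65,interpolation=2);B=cv2.resize(b[150:382,140:460],None,fx=1.25,fy=1.25,interpolation=2)
C=np.zeros((600,800,3),np.uint8);C[:528,:396]=A;C[:290,398:798]=B;cv2.imwrite('pics/v2.png',C)"
```

```text
t: 1.72
tcp_pos: [419.6, 144.2, 130.2]
tcp_rot: [-179.9, 0.1, 69.1]
wrist_force: [-0.3, 0.4, -0.0]
grip_width: 92.0
finger_force: 0.0
```

View pics/v2.png

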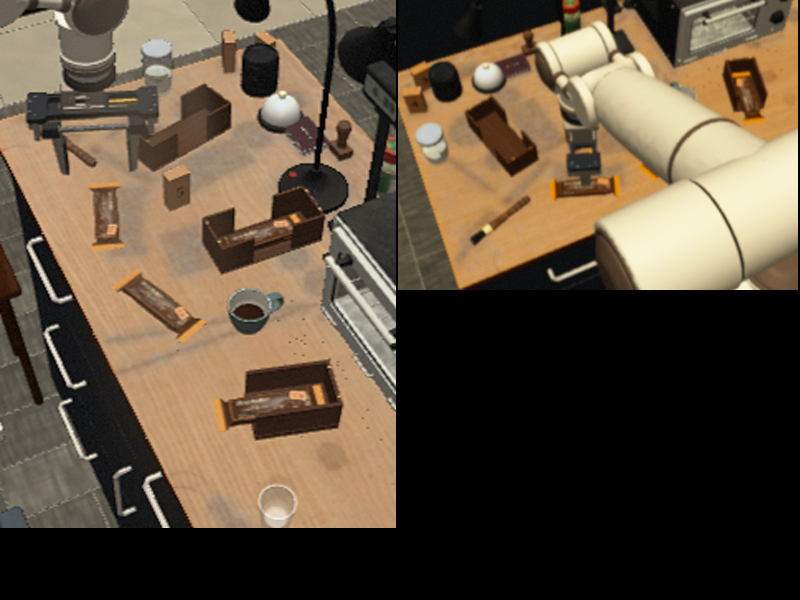

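The scene crop now shows everything clear of the arm. Bar X lies at crop (90..123,187..247), bar Y from (116,288) to (206,320), and bar_3's end sticks out of the box at (218..225,402..430). I'll fit poses from these and overlay them on an enlargement.

```bash
cat > ov.py <<'E'
from h import *
s2=lambda u,v,*l:("scene",200+u/1.65,100+v/1.65,l)
X=fit([s2(90,187,-26,75,12),s2(119,187,26,75,12),s2(94,247,-26,-75,12),s2(123,244,26,-75,12)],(420,146,-21))
Y=fit([s2(116,288,-26,75,12),s2(138,273,26,75,12),s2(182,340,-26,-75,12),s2(206,320,26,-75,12)],(410,-60,20))
BX=fit([s2(218,402,-75,26,24),s2(225,430,-75,-26,24),s2(314,385,75,26,24),s2(325,401,75,-26,24),s2(329,362,87,37,60),s2(341,403,87,-37,60)],(490,-300,-18))
TA=fit([t1(374,42,89,37,60),t1(436,33,89,-37,60),t1(484,133,-89,-37,60),t1(424,150,-89,37,60)],(627,-13,-4))
TB=fit([t1(137,155,89,37,60),t1(186,121,89,-37,60),t1(278,213,-89,-37,60),t1(225,248,-89,37,60)],(607,266,17))
for q in (X,Y,BX,TA,TB): print(*q)
E
python3 - <<'E'
from ov import *
im=cv2.imread("pics/s2r.png"); s=2.8; x0,y0=215,145
C=cv2.resize(im[y0:y0+212,x0:x0+205],None,fx=s,fy=s,interpolation=2)
def box(p,a,b,c,d,z,col):
    t=np.radians(p[2]); P=[[p[0]+np.cos(t)*x-np.sin(t)*y,p[1]+np.sin(t)*x+np.cos(t)*y,z] for x,y in((a,c),(b,c),(b,d),(a,d))]
    q=((px("scene",P)-[x0,y0]+.5)*s*8).astype(np.int32); cv2.polylines(C,[q],True,col,1,cv2.LINE_AA,3)
for p in (X,Y): box(p,-26,26,-75,75,16,(0,255,0)); box(p,-26,26,-75,75,0,(255,0,0))
box(BX,-75,75,-26,26,28,(0,255,0)); box(BX,-29,87,-37,37,60,(255,255,0)); box(BX,-29,87,-37,37,0,(255,0,0))
for p in (TA,TB): box(p,-89,89,-37,37,60,(255,255,0)); box(p,-89,89,-37,37,0,(255,0,0))
cv2.imwrite("pics/ov.png",C)
E
```

```text
423.5 140.0 -21.0 [ 0.2 -2.3  1.5 -3.3 -1.9  1.8  0.8  2.3]
423.3 -65.2 19.9 [-2.7 -0.8 -0.7 -3.1 -0.1  1.7  0.6  1.4]
484.9 -297.4 -15.5 [-3.5 -3.1 -3.3 -0.2  3.1 -2.8  2.6  6.9 -0.6 -2.8  1.3  0.1]
627.0 -13.0 -4.0 [ 0.   0.2 -1.6 -2.7  1.2  1.3  0.7  1.9]
607.0 266.0 17.0 [-2.  -1.3  0.2 -1.5  1.6  0.5  0.7  1.9]
```

View pics/ov.png

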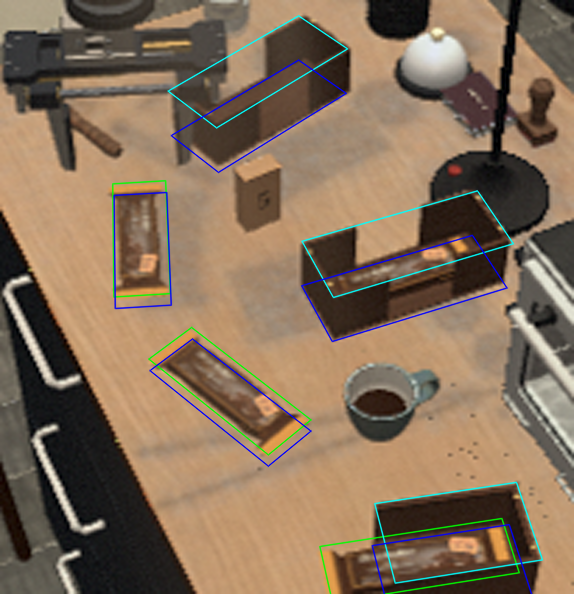

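The overlay fits trays, bars and box rim within about 1 px. Now I'll grasp bar X.

```bash
sed -i 's/return (p\[:,:2\]\/p\[:,2:\]).round(1)/return p[:,:2]\/p[:,2:]/' h.py; python3 -c "
from ov import *
go(423,141,20,69)"
```

```text
422.8 139.4 -19.3 [-0.8 -1.9  0.5 -3.3 -1.2  2.2  1.4  2.3]
424.8 -66.3 20.6 [-2.1 -0.5 -0.4 -2.9  1.   1.7  1.5  1.2]
484.6 -299.1 -13.0 [-3.5 -1.2 -2.2  1.7  2.5 -3.3  2.9  6.2 -1.5 -3.5  1.9 -0.9]
628.1 -13.3 -5.3 [ 0.5 -0.5 -0.9 -3.   0.6  1.4 -0.1  1.6]
607.3 266.3 16.9 [-2.1 -1.3  0.1 -1.6  1.5  0.5  0.5  1.9]
t 1.82 shift [-0.0008  0.0033  0.1109] turn -0.002
```

```bash
python3 -m handwheel '[[1,[0,0.003,0.06],-0.01],[1,[0,0.003,0.1],-0.01],[1,[0,0.003,0.111],-0.01],[1,[0,0.003,0.111],-0.01],[0,[0,0.003,0.111],-0.01],[0,[0,0.003,0.111],-0.01],[0,[0,0.003,0.111],-0.01],[0,[0,0.003,0.111],-0.01]]' 20; python3 -c "
from h import *
go(423,141,130,69);go(607,266,130,17)"
```

```text
t: 2.82
tcp_pos: [423.0, 143.1, 19.8]
tcp_rot: [180.0, -0.0, 69.6]
wrist_force: [-0.4, 0.0, -0.0]
grip_width: 53.8
finger_force: 0.0
t 2.83 shift [-0.002   0.0008 -0.1102] turn 0.01
t 2.83 shift [ 0.1794  0.1295 -0.1101] turn 0.917
```

```bash
python3 -m handwheel '[[0,[0,0,0],0],[0,[0,0,0],0],[0,[0,0,-0.06],0],[0,[0,0,-0.11],0],[0,[0,0,-0.11],0],[0,[0.06,0.04,-0.12],0.15],[0,[0.12,0.09,-0.12],0.3],[0,[0.179,0.13,-0.11],0.45]]'; python3 -m handwheel '[[0,[0.02,-0.02,0],0.15],[0,[0.02,-0.02,0],0.3],[0,[0.02,-0.02,0],0.45],[0,[0.02,-0.02,0],0.45],[0,[0.02,-0.02,0],0.45]]'; python3 -c "
from h import *
go(607,266,90,17);crop('scene',220,80,170,140,4,'g1')"
```

```text
t: 3.82
tcp_pos: [579.6, 246.6, 131.4]
tcp_rot: [-180.0, 0.1, 43.5]
wrist_force: [0.0, -1.3, 0.0]
grip_width: 50.0
finger_force: 20.0
t: 4.45
tcp_pos: [578.4, 273.9, 131.8]
tcp_rot: [-180.0, 0.1, 18.1]
wrist_force: [0.3, -0.0, -1.3]
grip_width: 50.4
finger_force: 20.0
t 4.45 shift [0.0248 0.0164 0.0417] turn 0.019
```

View pics/g1.png

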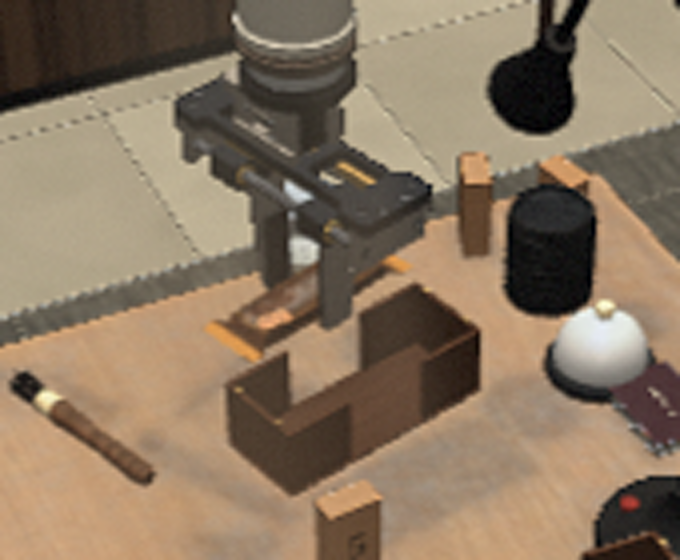

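The bar is held level above tray_b, with its front end at crop (207,325)–(262,355) and its far corner at (410,265). I'll measure its offset along its length.

```bash
python3 -c "
from h import *
s=read_state()['tcp_pos'];t=np.radians(18.1)
for u,v in((207,325),(262,355),(410,265),(385,255)):
  for z in (113,120):
    p=pt('scene',220+u/4,80+v/4,z)-s; print(u,z,round(p[0]*np.cos(t)+p[1]*np.sin(t)),round(-p[0]*np.sin(t)+p[1]*np.cos(t)))
print(px('scene',[[607+np.cos(t)*a-np.sin(t)*b,266+np.sin(t)*a+np.cos(t)*b,60] for a in(-89,89) for b in (-37,37)])*4-[880,320])
"
```

```text
207 113 -64 28
207 120 -69 21
262 113 -58 -22
262 120 -63 -28
410 113 82 -20
410 120 76 -27
385 113 77 0
385 120 71 -7
[[289.15374637 440.84146163]
 [218.25659118 389.33800084]
 [473.03442489 325.72824289]
 [401.77605227 279.22000972]]
```

```bash
python3 -c "
from h import *
g=lambda u,v,*l:('scene',220+u/4,80+v/4,l)
S=[g(290,433,-89,-37,60),g(228,385,-89,37,60),g(480,325,89,-37,60),g(412,284,89,37,60),g(292,495,-89,-37,0),g(480,387,89,-37,0)]
T=[t1(137,155,89,37,60),t1(186,121,89,-37,60),t1(278,213,-89,-37,60),t1(225,248,-89,37,60),t1(228,273,-89,37,0),t1(279,243,-89,-37,0)]
for o in(S,T,S+T): print(*fit(o,(607,266,17)))
go(608,265,75,17)
"
```

```text
613.0 267.6 15.7 [ 0.2  0.6 -1.1 -0.8  0.4  0.1  0.3 -1.7  0.4  1.  -0.2  0.5]
610.5 267.3 16.3 [-2.6 -2.3 -0.3 -2.4  0.5  0.  -0.7  1.2  0.9  2.8  2.1 -0.1]
611.8 267.1 16.0 [ 0.1  0.8 -1.4 -0.4  0.   0.2 -0.2 -1.5  0.3  1.2 -0.5  0.6 -2.6 -2.8
 -0.2 -2.7  0.3 -0.2 -0.9  0.9  0.7  2.5  2.  -0.3]
t 4.5 shift [0.0253 0.0176 0.0571] turn 0.019
```

```bash
python3 -m handwheel '[[0,[0.026,0.0165,0],0.037],[0,[0.026,0.0165,0.0],0.037],[0,[0.026,0.0165,0.03],0.037],[0,[0.026,0.0165,0.06],0.037],[0,[0.026,0.0165,0.075],0.037],[0,[0.026,0.0165,0.09],0.037],[0,[0.026,0.0165,0.09],0.037]]'; python3 -c "
from h import *
go(609,266.5,25.5,16)
crop('scene',250,100,120,100,6,'g2')"
```

```text
t: 5.38
tcp_pos: [608.1, 266.3, 42.1]
tcp_rot: [-180.0, 0.1, 15.9]
wrist_force: [0.5, -0.5, 0.1]
grip_width: 50.2
finger_force: 20.0
t 5.38 shift [0.001  0.0001 0.0166] turn -0.002
```

View pics/g2.png

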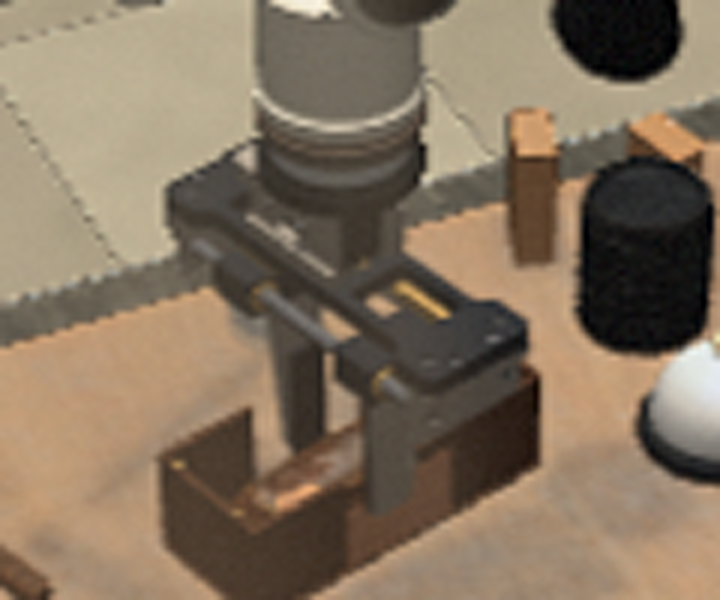

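The bar is inside the walls with no contact and the fingers are within the openings. I'll lower the rest.

```bash
python3 -m handwheel '[[0,[0.001,0,0.008],0],[0,[0.001,0,0.0145],0],[0,[0.001,0,0.0165],0],[0,[0.001,0,0.0175],0],[0,[0.001,0,0.0175],0]]'; python3 -c "
from h import *
go(609,266.5,24.5,16)"
```

```text
t: 6.05
tcp_pos: [609.9, 266.7, 25.5]
tcp_rot: [180.0, -0.0, 15.9]
wrist_force: [0.0, 0.3, -0.0]
grip_width: 50.1
finger_force: 20.0
t 6.05 shift [-0.0009 -0.      0.001 ] turn -0.002
```

```bash
python3 -m handwheel '[[0,[0,0,0.0006],0],[0,[0,0,0.0012],0],[0,[0,0,0.0012],0]]'
```

```text
t: 6.42
tcp_pos: [610.0, 266.8, 24.8]
tcp_rot: [180.0, -0.0, 15.9]
wrist_force: [-1.7, 0.1, 2.8]
grip_width: 50.1
finger_force: 20.0
```

```bash
python3 -m handwheel '[[0.62,[0,0,0],0],[0.7,[0,0,0],0],[0.7,[0,0,0],0],[0.7,[0,0,-0.02],0],[0.7,[0,0,-0.06],0],[0.75,[0,0,-0.12],0],[1,[0,0,-0.15],0],[1,[0,0,-0.15],0]]'; python3 -c "
from h import *
go(424,-66,130,110.6)
crop('scene',250,100,120,100,3,'x')"
```

```text
t: 7.42
tcp_pos: [612.2, 267.4, 179.6]
tcp_rot: [180.0, -0.5, 15.9]
wrist_force: [0.4, -0.2, 0.0]
grip_width: 87.0
finger_force: 0.0
t 7.42 shift [-0.2726  0.2692  0.0474] turn -1.653
```

```bash
python3 -m handwheel '[[1,[-0.05,0.05,0],-0.18],[1,[-0.1,0.1,0],-0.36],[1,[-0.14,0.14,0],-0.54],[1,[-0.18,0.18,0],-0.72],[1,[-0.22,0.22,0],-0.9],[1,[-0.2726,0.27,0.02],-1.08],[1,[-0.2726,0.27,0.045],-1.26],[1,[-0.2726,0.27,0.045],-1.44]]';python3 -c "
from h import *
go(424,-66,60,110.6)"
```

```text
t: 8.48
tcp_pos: [417.2, -67.6, 125.1]
tcp_rot: [-179.6, -0.2, 96.3]
wrist_force: [0.4, 0.5, -0.1]
grip_width: 91.7
finger_force: 0.0
t 8.47 shift [0.0006 0.0075 0.065 ] turn -0.249
```

```bash
python3 -m handwheel '[[1,[0,0.007,0],-0.15],[1,[0,0.007,0.03],-0.25],[1,[0,0.007,0.065],-0.25],[1,[0,0.007,0.065],-0.25]]';python3 -c "
from h import *
go(423,-66,20,110.6)
crop('scene',220,180,150,130,4,'g3')"
```

```text
t: 8.98
tcp_pos: [424.6, -65.1, 60.7]
tcp_rot: [-179.6, -0.4, 110.5]
wrist_force: [-0.3, 0.0, 0.6]
grip_width: 91.9
finger_force: 0.0
t 8.97 shift [-0.0006 -0.0016  0.0407] turn -0.001
```

View pics/g3.png

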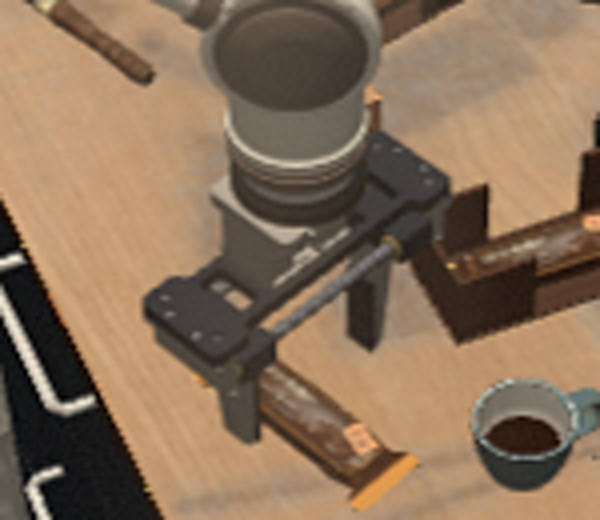

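The bar lies between the fingers, with its near end at crop (353,505)–(418,462).

```bash
python3 -c "
from h import *
s=read_state()['tcp_pos'];t=np.radians(110.6)
for u,v in((353,505),(418,462)):
  for z in (4,8,12):
    p=pt('scene',220+u/4,180+v/4,z)-s; print(u,z,round(p[0]*np.cos(t)+p[1]*np.sin(t)),round(-p[0]*np.sin(t)+p[1]*np.cos(t)))
# held-tool orange detection check on picture v2 raw: bar centroid bias
im=cv2.imread('pics/s2r.png');h=cv2.cvtColor(im,cv2.COLOR_BGR2HSV)
m=cv2.inRange(h,(8,170,130),(24,255,255));n,l,st,c=cv2.connectedComponentsWithStats(m)
for i in range(1,n):
  if st[i,4]>12 and 215<c[i][0]<420 and 150<c[i][1]<370: print(c[i].round(1),st[i,4],pt('scene',*c[i],8),pt('scene',*c[i],20))
"
```

```text
353 4 -62 25
353 8 -64 27
353 12 -67 29
418 4 -68 -25
418 8 -70 -23
418 12 -72 -20
```

```bash
python3 -m handwheel '[[1,[0.004,0,0.02],0.03],[1,[0.004,0,0.041],0.03],[1,[0.004,0,0.041],0.03],[0,[0.004,0,0.041],0.03],[0,[0.004,0,0.041],0.03],[0,[0.004,0,0.041],0.03],[0,[0.004,0,0.041],0.03],[0,[0.004,0,0.041],0.03]]' 20;python3 -m handwheel '[[0,[0,0,0],0],[0,[0,0,-0.03],0],[0,[0,0,-0.08],0],[0,[0,0,-0.11],0],[0,[0,0,-0.11],0]]'; python3 -c "
from h import *
go(628,-13,130,175)"
```

```text
t: 10.02
tcp_pos: [427.0, -63.1, 23.5]
tcp_rot: [180.0, 0.0, 108.8]
wrist_force: [-0.7, -0.3, 1.8]
grip_width: 49.4
finger_force: 19.9
t: 10.65
tcp_pos: [428.6, -63.7, 135.3]
tcp_rot: [179.8, 0.2, 108.8]
wrist_force: [0.5, 0.6, -0.6]
grip_width: 49.5
finger_force: 19.9
t 10.65 shift [-0.0162  0.2051  0.0062] turn -1.155
```

```bash
python3 -m handwheel '[[0,[0,0.03,0],-0.17],[0,[0,0.07,0],-0.34],[0,[-0.01,0.11,0],-0.51],[0,[-0.016,0.15,0],-0.68],[0,[-0.016,0.18,0],-0.85],[0,[-0.016,0.205,0.0],-1.02],[0,[-0.016,0.205,0.0],-1.155],[0,[-0.016,0.205,0.0],-1.155]]'; python3 -c "
from h import *
go(628,-13,130,175)
crop('scene',280,130,160,140,4.2,'g4')"
```

```text
t: 11.65
tcp_pos: [624.9, -11.7, 130.5]
tcp_rot: [180.0, -0.2, 174.9]
wrist_force: [-0.6, -0.0, -0.9]
grip_width: 49.6
finger_force: 19.9
t 11.65 shift [-0.0032 -0.001   0.0005] turn -0.002
```

View pics/g4.png

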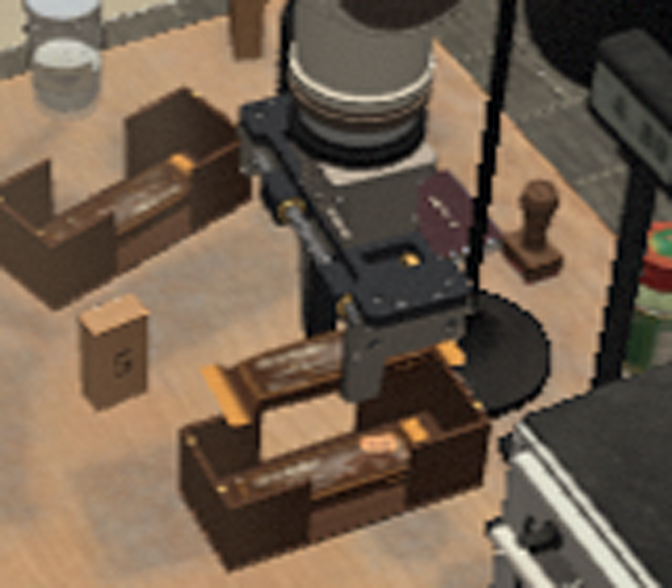

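The held bar is level above tray_a, with ends at crop (203,366)–(235,423) and (445,343)–(465,365). Bar one lies flat in tray_b. I'll compute the alignment.

```bash
python3 -c "
from h import *
g=lambda u,v,*l:('scene',280+u/4.2,130+v/4.2,l)
S=[g(181,430,-89,37,60),g(487,405,89,-37,60),g(233,570,-89,-37,0),g(487,465,89,-37,0)]
s2=lambda u,v,*l:('scene',215+u/2.8,145+v/2.8,l)
S2=[s2(302,242,-89,37,60),s2(332,340,-89,-37,0),s2(512,241,89,-37,60),s2(477,192,89,37,60)]
T=[t1(374,42,89,37,60),t1(436,33,89,-37,60),t1(484,133,-89,-37,60),t1(424,150,-89,37,60),t1(432,182,-89,37,0),t1(486,160,-89,-37,0)]
for o in(S,S2,S+S2,T): print(*fit(o,(628,-13,-5)))
B=lambda z:[g(203,366,-75,26,z),g(235,423,-75,-26,z),g(445,343,75,26,z),g(465,365,75,-26,z)]
for z in(112,118): print(*fit(B(z),(628,-13,-5)))
"
```

```text
630.7 -5.7 2.9 [-0.6 -0.9  0.9 -0.6  0.9  0.5 -1.3  1. ]
627.4 -14.8 -3.7 [-0.2 -0.3 -0.   0.4  0.3  0.6 -0.1 -0.7]
629.6 -10.2 -0.5 [-0.4 -1.2  1.8  2.3 -0.4  0.7 -0.5  3.8 -0.2 -0.3  1.5 -0.  -0.1 -2.4
 -1.8 -3.1]
629.6 -15.3 -3.9 [ 0.3 -0.7 -1.3 -3.5  1.6  0.4  1.1  1.  -1.9  0.4  0.1  1.9]
621.7 -19.7 -11.0 [ 0.2 -0.  -1.8  1.  -0.3 -5.1  1.9  3.7]
618.6 -24.9 -10.9 [-0.  -0.  -1.9  1.1 -0.2 -5.3  2.1  3.7]
```

```bash
python3 -c "
from h import *
im=cv2.imread('pics/g4.png');im=cv2.resize(im,(160,140),interpolation=cv2.INTER_AREA)
h=cv2.cvtColor(im,cv2.COLOR_BGR2HSV);m=cv2.inRange(h,(8,150,110),(25,255,255))
n,l,st,c=cv2.connectedComponentsWithStats(m)
s=read_state()['tcp_pos'];t=np.radians(-5.1)
def loc(u,v,z):
    p=pt('scene',280+u,130+v,z)-s; return (round(p[0]*np.cos(t)+p[1]*np.sin(t),1),round(-p[0]*np.sin(t)+p[1]*np.cos(t),1))
for i in range(1,n):
  if st[i,4]>5: print((c[i]*4.2).round(),st[i,4],[loc(*c[i],z) for z in(112,118)], [loc(u,v,118) for u,v in cv2.boxPoints(cv2.minAreaRect(np.argwhere(l==i)[:,::-1].astype(np.float32)))])
t1b=loc
print(loc(203/4.2,366/4.2,118),loc(235/4.2,423/4.2,118),loc(465/4.2,365/4.2,118))
"
```

```text
[181. 161.] 14 [(np.float64(-20.6), np.float64(204.9)), (np.float64(-23.3), np.float64(198.2))] [(np.float64(-28.3), np.float64(203.9)), (np.float64(-20.3), np.float64(209.9)), (np.float64(-17.2), np.float64(195.4)), (np.float64(-25.1), np.float64(189.5))]
[449. 351.] 25 [(np.float64(66.5), np.float64(-14.5)), (np.float64(63.5), np.float64(-19.9))] [(np.float64(58.1), np.float64(-12.3)), (np.float64(70.5), np.float64(-9.3)), (np.float64(68.8), np.float64(-26.9)), (np.float64(56.5), np.float64(-29.8))]
[225. 395.] 77 [(np.float64(-71.6), np.float64(-1.7)), (np.float64(-73.9), np.float64(-7.3))] [(np.float64(-80.1), np.float64(18.5)), (np.float64(-66.0), np.float64(22.1)), (np.float64(-67.8), np.float64(-30.0)), (np.float64(-81.6), np.float64(-33.5))]
[412. 428.] 29 [(np.float64(19.9), np.float64(-64.6)), (np.float64(17.0), np.float64(-69.6))] [(np.float64(11.1), np.float64(-61.5)), (np.float64(22.9), np.float64(-57.1)), (np.float64(23.5), np.float64(-77.1)), (np.float64(11.7), np.float64(-81.5))]
(np.float64(-77.1), np.float64(19.8)) (np.float64(-76.8), np.float64(-29.9)) (np.float64(67.5), np.float64(-33.6))
```

```bash
python3 -c "
from h import *
go(631,-15,70,176)"; python3 -m handwheel '[[0,[-0.0062,0.0028,0],-0.02],[0,[-0.0062,0.0028,0.02],-0.02],[0,[-0.0062,0.0028,0.045],-0.02],[0,[-0.0062,0.0028,0.06],-0.02],[0,[-0.0062,0.0028,0.07],-0.02],[0,[-0.0062,0.0028,0.07],-0.02]]'; python3 -c "
from h import *
go(631,-15,48,176)"
```

```text
t 11.7 shift [-0.0065 -0.0026  0.061 ] turn -0.02
t: 12.45
tcp_pos: [632.1, -9.8, 62.4]
tcp_rot: [180.0, -0.1, 176.1]
wrist_force: [0.1, 0.8, -0.3]
grip_width: 49.9
finger_force: 19.9
t 12.45 shift [ 0.0007 -0.0053  0.0144] turn 0.002
```

```bash
python3 -m handwheel '[[0,[0.001,-0.0053,0],0],[0,[0.001,-0.0053,0],0],[0,[0.001,-0.0053,0.01],0],[0,[0.001,-0.0053,0.0155],0],[0,[0.001,-0.0053,0.0155],0]]'; python3 -m handwheel '[[0,[0,0,0.001],0],[0,[0,0,0.002],0],[0,[0,0,0.002],0]]'
```

```text
t: 13.08
tcp_pos: [630.4, -14.8, 46.6]
tcp_rot: [180.0, -0.1, 176.1]
wrist_force: [-0.9, 0.7, -0.8]
grip_width: 49.4
finger_force: 19.9
t: 13.45
tcp_pos: [631.3, -15.0, 45.9]
tcp_rot: [-180.0, 0.0, 176.1]
wrist_force: [0.1, -0.4, -0.5]
grip_width: 49.6
finger_force: 19.9
```

```bash
python3 -m handwheel '[[0,[0,0,0.001],0],[0,[0,0,0.001],0]]'
```

```text
t: 13.7
tcp_pos: [631.1, -15.0, 44.7]
tcp_rot: [180.0, -0.0, 176.1]
wrist_force: [-0.1, 0.4, -1.0]
grip_width: 50.0
finger_force: 19.9
```

```bash
python3 -m handwheel '[[0,[0,0,0.0012],0],[0,[0,0,0.0012],0]]';python3 -m handwheel '[[0,[0,0,0.001],0],[0,[0,0,0.001],0]]'
```

```text
t: 13.95
tcp_pos: [631.3, -15.1, 44.5]
tcp_rot: [-180.0, 0.0, 176.1]
wrist_force: [-2.0, 0.3, 4.9]
grip_width: 49.7
finger_force: 20.0
t: 14.2
tcp_pos: [631.4, -15.1, 44.4]
tcp_rot: [-180.0, -0.0, 176.1]
wrist_force: [-5.1, -0.1, 10.6]
grip_width: 50.2
finger_force: 20.0
```

```bash
python3 -m handwheel '[[0.6,[0,0,-0.001],0],[0.7,[0,0,-0.001],0],[0.7,[0,0,-0.001],0],[0.7,[0,0,-0.02],0],[0.7,[0,0,-0.06],0],[0.75,[0,0,-0.12],0],[1,[0,0,-0.13],0],[1,[0,0,-0.13],0]]'; python3 -c "
from h import *
def comps(n,f,x0,y0,x1,y1):
  im=cv2.imread(f);h=cv2.cvtColor(im,cv2.COLOR_BGR2HSV);m=cv2.inRange(h,(8,150,110),(25,255,255));m[:y0]=0;m[y1:]=0;m[:,:x0]=0;m[:,x1:]=0
  k,l,st,c=cv2.connectedComponentsWithStats(m)
  for i in range(1,k):
    if st[i,4]>4: print(n,c[i].round(1),st[i,4],pt(n,*c[i],20),pt(n,*c[i],28))
comps('scene','pics/s2r.png',320,310,420,375);comps('top','pics/top0.png',400,190,440,255)
cv2.imwrite('pics/s3r.png',read_camera('scene'));comps('scene','pics/s3r.png',320,310,420,375)
comps('scene','pics/s3r.png',270,150,420,300)
"
```

```text
t: 15.2
tcp_pos: [631.8, -15.1, 174.0]
tcp_rot: [-180.0, 0.1, 176.1]
wrist_force: [-0.5, -0.0, -0.2]
grip_width: 87.1
finger_force: 0.0
scene [392.7 338.9] 69 [ 552.8 -308.9   20. ] [ 549.5 -313.1   28. ]
scene [333.1 351. ] 99 [ 417.7 -278.8   20. ] [ 415.3 -283.2   28. ]
scene [340.1 349.9] 14 [ 433.  -283.2   20. ] [ 430.5 -287.6   28. ]
top [415.  213.5] 146 [ 533.2 -313.9   20. ] [ 528.  -309.4   28. ]
top [422.  240.8] 815 [ 435.9 -279.5   20. ] [ 431.4 -275.2   28. ]
top [414.8 226.7] 6 [ 489.7 -287.4   20. ] [ 484.8 -283.    28. ]
scene [392.7 338.9] 70 [ 553. -309.   20.] [ 549.6 -313.2   28. ]
scene [333.1 351. ] 99 [ 417.7 -278.8   20. ] [ 415.3 -283.2   28. ]
scene [340.1 349.9] 14 [ 433.  -283.2   20. ] [ 430.5 -287.6   28. ]
scene [323.  168.4] 14 [671.1 292.6  20. ] [666.8 284.   28. ]
scene [381.7 229.5] 38 [ 7.02e+02 -4.00e-01  2.00e+01] [697.5  -6.9  28. ]
scene [334.2 244.8] 40 [563.3   5.1  20. ] [559.9  -1.4  28. ]
```

```bash
python3 -c "
from h import *
go(431,-282,110,166)"
```

```text
t 15.25 shift [ 0.1812 -0.2799  0.0622] turn 0.177
```

```bash
python3 -m handwheel '[[1,[0.03,-0.04,0],0.05],[1,[0.06,-0.09,0],0.1],[1,[0.09,-0.14,0],0.177],[1,[0.12,-0.19,0],0.177],[1,[0.15,-0.24,0.02],0.177],[1,[0.18,-0.28,0.05],0.177],[1,[0.181,-0.28,0.062],0.177],[1,[0.181,-0.28,0.062],0.177]]'; python3 -c "
from h import *
go(431,-282,31,166)
b=read_camera('scene');cv2.imwrite('pics/s4r.png',b)
h=cv2.cvtColor(b,cv2.COLOR_BGR2HSV);m=cv2.inRange(h,(8,150,110),(25,255,255))
k,l,st,c=cv2.connectedComponentsWithStats(m)
for i in range(1,k):
    if st[i,4]>4 and 290<c[i][0]<420 and 300<c[i][1]<400: print(c[i].round(1),st[i,4],pt('scene',*c[i],22))"
```

```text
t: 16.25
tcp_pos: [430.6, -280.5, 108.3]
tcp_rot: [179.8, -0.2, 166.0]
wrist_force: [0.2, 0.8, 0.5]
grip_width: 91.9
finger_force: 0.0
t 16.25 shift [-0.0011 -0.0016  0.0773] turn -0.001
[392.8 338.9] 70 [ 552.2 -310.1   22. ]
[333.1 351.1] 98 [ 417.  -280.1   22. ]
```

```bash
python3 -m handwheel '[[1,[0,-0.002,0.04],0],[1,[0,-0.002,0.07],0],[1,[0,-0.002,0.077],0],[1,[0,-0.002,0.077],0]]'; python3 -m handwheel '[[0,[0,0,0],0],[0,[0,0,0],0],[0,[0,0,0],0],[0,[0,0,0],0],[0,[0,0,0],0],[0,[0,0,0],0]]' 30
```

```text
t: 16.8
tcp_pos: [432.1, -283.9, 34.3]
tcp_rot: [-180.0, 0.0, 166.1]
wrist_force: [-0.5, -0.5, 1.2]
grip_width: 91.9
finger_force: 0.0
t: 17.55
tcp_pos: [431.2, -284.2, 33.7]
tcp_rot: [-180.0, 0.0, 166.0]
wrist_force: [-0.5, 0.0, 1.7]
grip_width: 49.7
finger_force: 30.0
```

```bash
python3 -m handwheel '[[0,[0,0,-0.015],0],[0,[0,0,-0.035],0],[0,[0,0,-0.06],0],[0,[0,0,-0.09],0],[0,[0,0,-0.11],0],[0,[0,0,-0.11],0]]'; python3 -c "
from h import *
go(405,115,100,130)
b=read_camera('scene');cv2.imwrite('pics/s5r.png',b)
h=cv2.cvtColor(b,cv2.COLOR_BGR2HSV);m=cv2.inRange(h,(8,150,110),(25,255,255))
k,l,st,c=cv2.connectedComponentsWithStats(m)
for i in range(1,k):
    if st[i,4]>4 and 290<c[i][0]<440 and 250<c[i][1]<400: print(c[i].round(1),st[i,4],[pt('scene',*c[i],z) for z in(105,120,135)])"
```

```text
t: 18.3
tcp_pos: [432.3, -285.1, 146.0]
tcp_rot: [-179.9, 0.2, 166.0]
wrist_force: [-0.7, -0.6, -1.9]
grip_width: 49.7
finger_force: 30.0
t 18.3 shift [0.1235 0.3818 0.0446] turn 0.628
[399.2 312.7] 100 [array([ 564. , -302.2,  105. ]), array([ 557. , -310.8,  120. ]), array([ 550. , -319.4,  135. ])]
[334.2 323.3] 59 [array([ 425.1, -265.9,  105. ]), array([ 420.2, -275. ,  120. ]), array([ 415.2, -284.2,  135. ])]
```

```bash
python3 -m handwheel '[[0,[0.02,0.05,0],0.08],[0,[0.04,0.1,0],0.16],[0,[0.05,0.15,0],0.24],[0,[0.07,0.2,0],0.32],[0,[0.08,0.25,0],0.4],[0,[0.1,0.3,0],0.48],[0,[0.11,0.35,0.0],0.56],[0,[0.1235,0.382,0.02],0.628]]'; python3 -m handwheel '[[0,[0,0,0],0],[0,[0,0,0],0]]'; python3 -c "
from h import *
go(405,115,24,130)"
```

```text
t: 19.35
tcp_pos: [404.2, 118.4, 123.7]
tcp_rot: [179.9, 0.1, 130.0]
wrist_force: [0.1, 0.6, -0.8]
grip_width: 49.8
finger_force: 30.0
t: 19.6
tcp_pos: [403.6, 116.0, 123.2]
tcp_rot: [-179.9, -0.0, 130.1]
wrist_force: [0.9, 0.0, 0.6]
grip_width: 49.8
finger_force: 30.0
t 19.6 shift [-0.0017  0.0006  0.0992] turn 0.001
```

```bash
python3 -m handwheel '[[0,[0,0,0.04],0],[0,[0,0,0.07],0],[0,[0,0,0.09],0],[0,[0,0,0.097],0],[0,[0,0,0.097],0]]'; python3 -m handwheel '[[0,[0,0,0.001],0],[0,[0,0,0.002],0],[0,[0,0,0.002],0]]'
```

```text
t: 20.23
tcp_pos: [404.3, 115.8, 26.9]
tcp_rot: [180.0, 0.0, 129.9]
wrist_force: [0.8, 0.1, -0.4]
grip_width: 49.7
finger_force: 30.0
t: 20.6
tcp_pos: [404.2, 116.5, 24.9]
tcp_rot: [180.0, 0.0, 130.0]
wrist_force: [0.2, 0.7, -0.8]
grip_width: 49.5
finger_force: 30.0
```

```bash
python3 -m handwheel '[[0,[0,0,0.001],0],[0,[0,0,0.002],0],[0,[0,0,0.002],0]]'; python3 -m handwheel '[[0,[0,0,0.001],0],[0,[0,0,0.0015],0],[0,[0,0,0.0015],0]]'
```

```text
t: 20.98
tcp_pos: [403.8, 116.4, 22.5]
tcp_rot: [-180.0, -0.0, 130.0]
wrist_force: [-0.1, 0.1, -0.8]
grip_width: 49.6
finger_force: 30.0
t: 21.35
tcp_pos: [404.0, 116.5, 21.6]
tcp_rot: [-180.0, -0.0, 130.0]
wrist_force: [-2.7, -0.5, 6.5]
grip_width: 49.3
finger_force: 30.0
```

```bash
python3 -m handwheel '[[0.6,[0,0,-0.001],0],[0.8,[0,0,-0.001],0],[1,[0,0,-0.001],0],[1,[0,0,-0.02],0],[1,[0,0,-0.05],0],[1,[-0.03,0,-0.08],0],[1,[-0.054,0,-0.08],0],[1,[-0.054,0,-0.08],0]]'; python3 -c "
from h import *
b=read_camera('scene');cv2.imwrite('pics/s6r.png',b);s=read_state();print(s['tcp_pos'],s['tcp_rot'])
t=np.radians(s['tcp_rot'][2])
h=cv2.cvtColor(b,cv2.COLOR_BGR2HSV);m=cv2.inRange(h,(8,150,110),(25,255,255))
k,l,st,c=cv2.connectedComponentsWithStats(m)
for i in range(1,k):
    if st[i,4]>4 and 200<c[i][0]<340 and 180<c[i][1]<330:
        q=pt('scene',*c[i],8);p=q-s['tcp_pos'];print(c[i].round(1),st[i,4],q,'tool x',round(p[0]*np.cos(t)+p[1]*np.sin(t),1),'y',round(p[0]*np.sin(t)-p[1]*np.cos(t),1))"
```

```text
t: 22.35
tcp_pos: [439.5, 74.3, 101.5]
tcp_rot: [180.0, 0.0, 129.9]
wrist_force: [-0.2, 0.8, 0.0]
grip_width: 91.7
finger_force: 0.0
[438.28084531  75.0033047  100.76772667] [-1.79971829e+02 -5.06257158e-02  1.29938313e+02]
[256.5 238.1] 62 [394.1 125.4   8. ] tool x 67.0 y -1.5
[334.4 244.8] 39 [569.   14.7   8. ] tool x -130.2 y 61.5
[303.2 254.4] 61 [481.2  19.5   8. ] tool x -70.1 y -2.7
```

```bash
python3 -m handwheel '[[1,[-0.0015,-0.001,0.04],0],[1,[-0.0015,-0.001,0.07],0],[1,[-0.0015,-0.001,0.08],0],[1,[-0.0015,-0.001,0.08],0]]'; python3 -m handwheel '[[0,[0,0,0],0],[0,[0,0,0],0],[0,[0,0,0],0],[0,[0,0,0],0],[0,[0,0,0],0],[0,[0,0,0],0]]' 20;  python3 -m handwheel '[[0,[0,0,-0.02],0],[0,[0,0,-0.06],0],[0,[0,0,-0.1],0],[0,[0,0,-0.12],0],[0,[0,0,-0.12],0]]'; python3 -c "
from h import *
go(611.5,267,130,-164)"
```

```text
t: 22.9
tcp_pos: [437.9, 73.8, 20.7]
tcp_rot: [-179.9, -0.1, 130.0]
wrist_force: [0.0, 0.7, -0.2]
grip_width: 92.0
finger_force: 0.0
t: 23.65
tcp_pos: [438.9, 73.2, 21.3]
tcp_rot: [180.0, 0.0, 130.0]
wrist_force: [-0.7, -1.1, 2.3]
grip_width: 50.0
finger_force: 20.0
t: 24.28
tcp_pos: [440.0, 73.2, 142.4]
tcp_rot: [179.9, 0.1, 130.0]
wrist_force: [-0.4, 0.5, -0.8]
grip_width: 50.3
finger_force: 20.0
t 24.27 shift [0.0382 0.256  0.0129] turn -1.152
```

```bash
python3 -m handwheel '[[0,[0.005,0.04,0],-0.17],[0,[0.01,0.08,0],-0.34],[0,[0.015,0.12,0],-0.51],[0,[0.02,0.16,0],-0.68],[0,[0.03,0.2,0],-0.85],[0,[0.038,0.24,0],-1.02],[0,[0.038,0.256,0.01],-1.152],[0,[0.038,0.256,0.013],-1.152]]'; python3 -m handwheel '[[0,[0,0,0],0],[0,[0,0,0],0]]'; python3 -c "
from h import *
go(611.5,267,63,-164)
b=read_camera('scene');cv2.imwrite('pics/s7r.png',b);s=read_state()
t=np.radians(16)
h=cv2.cvtColor(b,cv2.COLOR_BGR2HSV);m=cv2.inRange(h,(8,150,110),(25,255,255))
k,l,st,c=cv2.connectedComponentsWithStats(m)
for i in range(1,k):
    if st[i,4]>4 and 250<c[i][0]<350 and 110<c[i][1]<210:
        q=pt('scene',*c[i],s['tcp_pos'][2]-13);p=q-s['tcp_pos'];print(c[i].round(1),st[i,4],'tray x',round(p[0]*np.cos(t)+p[1]*np.sin(t),1),'y',round(-p[0]*np.sin(t)+p[1]*np.cos(t),1),pt('scene',*c[i],13))"
```

```text
t: 25.28
tcp_pos: [609.3, 267.1, 124.8]
tcp_rot: [180.0, -0.3, -164.0]
wrist_force: [0.3, -0.2, -0.7]
grip_width: 50.2
finger_force: 20.0
t: 25.52
tcp_pos: [610.0, 266.3, 128.1]
tcp_rot: [-180.0, -0.0, -164.1]
wrist_force: [-0.1, -0.9, -1.0]
grip_width: 50.0
finger_force: 20.0
t 25.52 shift [-0.0016  0.0003  0.0651] turn -0.002
[329.2 146.6] 19 tray x 65.2 y -17.2 [737.4 385.3  13. ]
[288.  164.9] 41 tray x -71.9 y -2.0 [587.6 359.8  13. ]
[323.  168.4] 14 tray x -10.8 y -75.9 [674.7 300.1  13. ]
```

```bash
python3 -m handwheel '[[0,[-0.004,0,0],0],[0,[-0.004,0,0.03],0],[0,[-0.004,0,0.055],0],[0,[-0.004,0,0.07],0],[0,[-0.004,0,0.08],0],[0,[-0.004,0,0.08],0]]'; python3 -m handwheel '[[0,[0,0,0.001],0],[0,[0,0,0.002],0],[0,[0,0,0.002],0]]'
```

```text
t: 26.32
tcp_pos: [614.2, 268.0, 47.8]
tcp_rot: [180.0, -0.0, -164.0]
wrist_force: [-0.2, -0.7, -0.2]
grip_width: 50.4
finger_force: 20.0
t: 26.7
tcp_pos: [614.5, 268.1, 46.5]
tcp_rot: [-180.0, 0.0, -164.0]
wrist_force: [-0.1, -0.4, -0.1]
grip_width: 50.1
finger_force: 20.0
```

```bash
python3 -m handwheel '[[0,[0,0,0.001],0],[0,[0,0,0.002],0],[0,[0,0,0.003],0],[0,[0,0,0.003],0]]'; python3 -m handwheel '[[0,[0,0,0.001],0],[0,[0,0,0.0015],0],[0,[0,0,0.0015],0]]'
```

```text
t: 27.2
tcp_pos: [614.2, 268.0, 42.9]
tcp_rot: [-180.0, -0.0, -164.0]
wrist_force: [-0.3, 0.3, -0.6]
grip_width: 50.2
finger_force: 20.0
t: 27.58
tcp_pos: [614.5, 268.1, 42.3]
tcp_rot: [-180.0, 0.0, -164.0]
wrist_force: [-2.4, -1.8, 5.0]
grip_width: 50.1
finger_force: 20.0
```

```bash
python3 -m handwheel '[[0.6,[0,0,-0.001],0],[0.7,[0,0,-0.001],0],[0.7,[0,0,-0.001],0],[0.7,[0,0,-0.02],0],[0.7,[0,0,-0.06],0],[0.75,[0,0,-0.12],0],[1,[0,0,-0.17],0],[1,[0,0,-0.17],0]]'; python3 -m handwheel '[[1,[0.06,0,0],0],[1,[0.12,0,0],0],[1,[0.18,0.0,0],0],[1,[0.22,-0.05,0],0],[1,[0.22,-0.1,0],0],[1,[0.22,-0.15,0],0],[1,[0.22,-0.2,0],0],[1,[0.22,-0.25,0],0]]'; python3 -c "
from h import *
b=read_camera('scene');cv2.imwrite('pics/s8r.png',b)
h=cv2.cvtColor(b,cv2.COLOR_BGR2HSV);m=cv2.inRange(h,(8,150,110),(25,255,255))
k,l,st,c=cv2.connectedComponentsWithStats(m)
for i in range(1,k):
    if st[i,4]>4 and 250<c[i][0]<420 and 110<c[i][1]<300: print(c[i].round(1),st[i,4],pt('scene',*c[i],29))
a=cv2.imread('pics/s2r.png')
d=cv2.absdiff(a,b).max(2)>45
for n,(x,y) in dict(block=(307,213),cup=(350,288),glass=(368,407),jar=(295,138),brush=(247,187)).items(): print(n,d[y-14:y+14,x-14:x+14].mean().round(3))
"
```

```text
t: 28.58
tcp_pos: [617.6, 268.9, 219.6]
tcp_rot: [-180.0, 0.7, -164.0]
wrist_force: [0.3, 0.4, 0.0]
grip_width: 86.5
finger_force: 0.0
t: 29.58
tcp_pos: [471.5, -34.4, 211.3]
tcp_rot: [180.0, -0.0, -164.0]
wrist_force: [-0.1, 0.1, 0.4]
grip_width: 92.1
finger_force: 0.0
[326.9 166.3] 11 [680.8 286.5  29. ]
[381.6 229.4] 38 [696.7  -7.3  29. ]
[334.3 244.8] 41 [559.6  -2.3  29. ]
block 0.231
cup 0.0
glass 0.0
jar 0.478
brush 0.29
```

```bash
python3 -m handwheel '[[1,[0.05,0.0,-0.0],0],[1,[0.05,-0.06,0],0],[1,[0.05,-0.12,0],0],[1,[0.05,-0.18,0],0],[1,[0.05,-0.24,0],0],[1,[0.05,0.24,0],0]]' >/dev/null; python3 -c "
from h import *
print(read_state()['tcp_pos'])
b=read_camera('scene');cv2.imwrite('pics/s9r.png',b)
a=cv2.imread('pics/s4r.png')
d=cv2.absdiff(a,b).max(2)>45
for n,(x,y) in dict(block=(307,213),cup=(350,288),glass=(368,407),jar=(295,138),brush=(247,187)).items():
  t=a[y-14:y+14,x-14:x+14];r=cv2.matchTemplate(b[y-26:y+26,x-26:x+26],t,cv2.TM_CCOEFF_NORMED);q=cv2.minMaxLoc(r);print(n,d[y-14:y+14,x-14:x+14].mean().round(3),q[1],np.array(q[3])-12)
"
```

```text
[ 472.90703534 -222.69184116  206.22023082]
block 0.314 0.5006868839263916 [ 6 12]
cup 0.54 0.35455504059791565 [7 7]
glass 0.0 0.9981989860534668 [0 0]
jar 0.462 0.22018499672412872 [-8 12]
brush 0.445 0.5112938284873962 [2 0]
```

```bash
python3 -c "
from h import *
old={n:cv2.imread('pics/%s.png'%n) for n in('scene0','s2r','s3r','s4r','s5r','s6r','s7r')}
new={n:cv2.imread('pics/%s.png'%n) for n in('s8r','s9r')}
for n,(x,y) in dict(block=(307,213),cup=(350,288),glass=(368,407),jar=(295,138),brush=(247,187)).items():
  L=[]
  for o,a in old.items():
    for w,b in new.items():
      t=a[y-12:y+12,x-12:x+12];r=cv2.matchTemplate(b[y-20:y+20,x-20:x+20],t,5);q=cv2.minMaxLoc(r);L.append((round(q[1],3),o,w,tuple(np.array(q[3])-8)))
  print(n,sorted(L)[-2:])
"
```

```text
block [(0.798, 's7r', 's9r', (np.int64(0), np.int64(0))), (0.801, 'scene0', 's9r', (np.int64(0), np.int64(0)))]
cup [(0.999, 's6r', 's8r', (np.int64(0), np.int64(0))), (0.999, 's7r', 's8r', (np.int64(0), np.int64(0)))]
glass [(0.999, 's6r', 's8r', (np.int64(0), np.int64(0))), (0.999, 's7r', 's8r', (np.int64(0), np.int64(0)))]
jar [(0.529, 's7r', 's9r', (np.int64(-8), np.int64(-8))), (0.536, 's7r', 's8r', (np.int64(-8), np.int64(-7)))]
brush [(0.999, 's7r', 's8r', (np.int64(0), np.int64(0))), (0.999, 's7r', 's9r', (np.int64(0), np.int64(0)))]
```

```bash
python3 -c "
from h import *
go(630,-15,180,176)"
```

```text
t 30.43 shift [-0.2086  0.1445  0.0263] turn 0.347
```

```bash
python3 -m handwheel '[[1,[-0.05,0.03,0],0.1],[1,[-0.1,0.06,0],0.2],[1,[-0.15,0.1,0],0.3],[1,[-0.2,0.14,0],0.347],[1,[-0.2086,0.1445,0.02],0.347],[1,[-0.2086,0.1445,0.026],0.347],[1,[-0.2086,0.1445,0.026],0.347]]'; python3 -c "
from h import *
a=cv2.imread('pics/s3r.png');b=read_camera('scene')
for n,(x,y) in dict(block=(307,213),cup=(350,288),glass=(368,407),jar=(295,138),brush=(247,187),bell=(370,165)).items():
  t=a[y-12:y+12,x-12:x+12];q=cv2.minMaxLoc(cv2.matchTemplate(b[y-20:y+20,x-20:x+20],t,5));print(n,round(q[1],3),np.array(q[3])-8)
h=cv2.cvtColor(b,cv2.COLOR_BGR2HSV);m=cv2.inRange(h,(8,150,110),(25,255,255))
k,l,st,c=cv2.connectedComponentsWithStats(m)
for i in range(1,k):
    if st[i,4]>4 and 250<c[i][0]<420 and 110<c[i][1]<300: print(c[i].round(1),st[i,4],pt('scene',*c[i],29))
"
```

```text
t: 31.3
tcp_pos: [631.9, -22.0, 184.4]
tcp_rot: [-180.0, -0.2, 176.1]
wrist_force: [0.5, -0.8, 0.2]
grip_width: 91.9
finger_force: 0.0
block 0.999 [0 0]
cup 0.999 [0 0]
glass 0.999 [0 0]
jar 0.999 [0 0]
brush 0.999 [0 0]
bell 0.924 [ 2 -2]
[324.7 165. ] 30 [677.4 294.4  29. ]
[381.6 229.4] 38 [696.7  -7.3  29. ]
[334.3 244.9] 41 [559.6  -2.4  29. ]
```

Every bystander is where it started, and the bars read correctly in both trays.

```bash
python3 -c "
from plant import *
print(finish_job())"
```

```text
the job is handed in; nothing more can be done
None
```

I dealt the three remaining bars in turn (tray_b, tray_a, tray_b), so each tray now holds two. The box bar was set down and re-gripped by its middle, the bystanders did not move, and the job was handed in at about 31 s.

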